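# Slot the paddle board into the crowded board caddy

### The arm

A 6-joint arm with a two-finger parallel gripper is mounted at the origin on the work surface. World frame = base frame: x ahead of the robot, y to its left, z up, the work surface at z = 0. Lengths are in mm, angles in rad, forces in N, time in s.
With the tool pointing down it reaches from about 400 to 925 mm from the base axis. Payload 3.4 kg.
Tool frame: the origin (TCP) lies midway between the tips of the shut fingers; the grasp point (between the pads) lies 19 mm behind it (ctrl.tcp_to_grasp is the distance from the TCP to the grasp point, in mm); z points along the fingers, y is the line along which they close (so a half turn about z gives the same grasp; the last joint's range is limited). The gripper opens to 85 mm and grips with 20 to 120 N. Pads are 22 mm wide; open, the fingers measure 114 mm over their backs; the gripper's body (76 mm by 85 mm) begins 54 mm behind the grasp point. The pads swing forward as they close: fully open they stand 13 mm farther back than shut.
Start: joints at [1.143, 0.307, 1.506, -0, 1.328, -0.073], TCP at [199.78, 539.184, 231.305] pointing down, gripper open.
Joint ranges: [-3.12, 3.12], [-1.05, 2.28], [0.14, 2.33], [-1.42, 4.57], [0.1, 2.73], [-2.68, 2.68]. Speed limits (rad/s): [2.57, 2.57, 3.14, 3.14, 3.14, 3.14].

### API

Orientations are given as a unit quaternion [x, y, z, w].
In Python, from bench import ctrl, read_camera gives the robot as it stands.
- The arm moves only by the tool jog_arm, never from a script. Its argument "commands" is text: rows parted by semicolons, each of 6 numbers parted by spaces: the shift along the tool's x, y, z in m, then the turn, a rotation vector about the tool's x, y, z in degrees. A call has 1 to 8 rows; each row is the pose to reach, as a shift and turn from the pose commanded when the call began, along the tool's axes at that moment; what a row does not reach only later rows make up. A row lasts 1/8 s, in which the tool goes at most 62.5 mm and 10.7 degrees, less where a joint would pass 70% of its speed; a pose out of reach is approached as far as the arm can. A call with a gripper value outside its range is refused whole. "claw" is the opening in per cent of the stroke, from 0 (shut) to 100 (fully open), set as the call begins (left out, the last holds). The fingers move at their own pace and stop on an object; the grip force is fixed at half the most. Time passes only in rows, so rows that repeat a pose let the fingers close. It gives the time, the measured TCP pose, the force, the opening and the grip force at its end, in the units of the state.
- ctrl.read_state(): the state, without advancing time (a new reading comes with each control period).
- read_camera(name): name is "scene" or "top" or "wrist"; returns a dict with "color" (384x512x3 uint8, blue, green, red), "mtx" (3x3 intrinsics, pixels), "rvec" (rotation vector, rad) and "tvec" (3), from world to camera coordinates, as OpenCV has them; the wrist camera has in their place "mount" (4x4, takes a point from camera to tool coordinates, whose origin is the TCP and whose axes are the flange's). Camera axes: x right, y down, z forward; pixel columns grow to the right and rows downward; lengths in mm; the calibration is good to about 2 mm. A picture is of the moment at which its call begins: read the wrist's pose just before it. There is no depth.
- ctrl.sign_off(): hands the job in; it is judged then, once.
The state is a dict: "clock": time; "joint_positions": joint angles; "joint_vel": joint speeds; "tau": joint torques, N m; "position": TCP position; "tcp_rot": TCP orientation; "wrist_force": force on the tool from outside, world axes, zero at the start; "ft_torque": the same for the moment, N m; "gripper_width": finger opening in mm; "grip_force": force on a finger pad.
Only numpy, scipy, OpenCV 4.12 (cv2) and the standard library are available. Lean on these libraries where they do the work, as an engineer would, in place of code of your own. Each camera call takes 0.05 s, during which the arm holds its last target. There are 200 camera calls.

### The job

Take the paddle board (the one with a neck) out of the drying stand and put it away in the crowded board caddy, in its place between the tall board and the two low ones: the tall board has flopped onto the low ones, so tip it back the other way to make room, and work the paddle board gently down between them until it stands fully home on the caddy's floor, along the caddy and centred in its length. Do not pull the other boards out or drop the paddle board in, and leave everything else on the counter and in the stand where it is.

Things in the scene. Friction and masses are not known exactly. Their poses are not given: they have to be found in the camera images.
- caddy: Open steel board caddy, fixed, 150 mm long (its x), 88 wide (y), 88 high. Origin: centre of its underside, z up. Floor 8 mm thick; the two long walls at -y and +y are 8 mm thick and rise 80 mm over the floor, 72 mm apart inside (y -36 to +36 mm). Inner length 134 mm, ends closed by lips only 30 mm high. Boards stand on edge in it, faces towards y.
- caddy_floor (a point): Centre of the caddy's inner floor, 8 mm above its origin. At the start the three boards in the caddy lean together about 10 degrees towards +y, flat on one another and on the rim of the +y wall; about 11 mm of floor are free between the tall board's foot and the -y wall.
- tall: Tall plain wooden board in the caddy, 120 mm wide (x), 14 thick (y), 160 high (z), 0.2 kg, loose, nearest the -y wall, flopped onto the low boards. Origin: centre of its lower edge face, z to its upper edge. Its upper part stands clear above the low boards.
- tall_top (a point): Centre of the tall board's upper edge. Pushed towards -y near here from its +y side (under 3 N), the board tips past upright and then rests by itself on the rim of the -y wall. That leaves a V-shaped gap between it and the low boards, closed at the floor, about 25 mm wide at the height of the rim.
- low_inner: Low plain wooden board in the caddy next to the tall one, 120 x 16 x 110 mm high (x, y, z), 0.15 kg, loose. Origin: centre of its lower edge face, z to its upper edge.
- low_outer: A second low board like low_inner, between it and the caddy's +y wall. Same size and axes.
- paddle: The board to put away: wooden, with a neck; 14 mm thick (y), blade 120 wide (x) and 130 high (z), above it, centred, a neck 36 wide (x) and 55 high; 0.19 kg, loose. Origin: centre of its lower edge face, z up. Starts upright on the stand's base in one of its slots. May go in either way round. In the V-shaped gap it must wedge the other boards' feet apart, which takes 5 to 20 N.
- paddle_top (a point): Centre of the top of the paddle board's neck, 185 mm above its lower edge.
- stand: Drying stand, fixed: base 150 x 130 mm (x, y), 10 mm thick, with steel wire hoops 62 mm high that form two slots 20 mm wide along its x, at y = -35 and +35 mm. Origin: centre of the underside. The paddle board stands in one slot, the square board in the other.
- square: Plain board without a neck in the stand's other slot, 120 x 14 x 120 mm high. Origin: centre of its lower edge face. To be left alone.
- mug: White mug, 76 mm across, 85 mm high; origin at the centre of its foot. To be left alone.
- spice_jar: Amber glass jar, 48 mm across, 90 mm high; origin at the centre of its foot. To be left alone.
- pepper_tin: Grey tin, 60 mm across, 80 mm high; origin at the centre of its foot. To be left alone.
- spoon: Wooden spoon lying on the counter, 200 mm long along its x. To be left alone.
There are look-alikes about, which are no part of the job. What is shaped like the paddle but orange is not meant. What is shaped like the tall but red is not meant.

How it is judged:
By the outcome, as a careful person would: the job done as asked, in the order asked, and still so for the second after the job is handed in, with the robot touching nothing.
It also fails if it takes over 67 s, if anything falls off the work surface, if the arm or the gripper's body presses on something with over 40 N, if the wrist force passes 120 N, or if a joint passes its speed limit or range.

## Working session

There is one attempt and no reset: what is moved stays moved. The work goes in short steps, Python scripts to look and compute and a tool call to move; the robot and the scene stay as the last step left them, time stands still between calls to the robot, and variables do not carry over. Pictures are saved under pics/ and viewed, at most 10 in all, crops included, and the job is handed in when it is done.

Besides the shell and the picture viewer there is one more tool, called after ">>>" as name(argument=value, ...) on one line, values as JSON. jog_arm: Moves the arm, as the interface text tells. Its arguments: {"type":"object","properties":{"commands":{"type":"string"},"claw":{"type":"number"}},"required":["commands"]}

```bash
mkdir -p pics; python3 - <<'E'
from bench import ctrl, read_camera
import cv2, numpy as np
for n in ("scene","top"):
    c=read_camera(n); cv2.imwrite(f"pics/{n}0.png",cv2.resize(c["color"],(800,600),interpolation=cv2.INTER_CUBIC))
    R=cv2.Rodrigues(np.array(c["rvec"],float))[0]; print(n,c["mtx"],-R.T@np.array(c["tvec"]).ravel(),R)
s=ctrl.read_state(); print(s)
E
```

```text
scene [[460.34974212   0.         250.01463886]
 [  0.         460.34974212 201.9031903 ]
 [  0.           0.           1.        ]] [1350.77134195  323.89628073  871.80585886] [[-0.37521634  0.92689681 -0.00865977]
 [ 0.60823498  0.23914782 -0.75687418]
 [-0.6994733  -0.28925874 -0.65350324]]
top [[458.61526996   0.         256.72357886]
 [  0.         458.61526996 202.8226148 ]
 [  0.           0.           1.        ]] [ 460.37165717  -14.45959315 1201.03475761] [[-0.02224477 -0.99965842 -0.0137189 ]
 [-0.99153877  0.02381533 -0.12760757]
 [ 0.1278907   0.01076422 -0.99172985]]
{'clock': 0.1, 'joint_positions': array([ 1.14249048e+00,  3.07506429e-01,  1.50756856e+00, -1.16920429e-05,
        1.32842780e+00, -7.34989713e-02]), 'joint_vel': array([-0.00024078, -0.00145969, -0.00371102, -0.00058866,  0.00051445,
        0.00132286]), 'tau': array([-3.78391005e-04, -4.58533859e+01, -2.52606100e+01, -1.83319685e-04,
        5.52726488e-03, -1.50963683e-05]), 'position': array([199.5155724 , 538.58162479, 230.45872276]), 'tcp_rot': array([ 1.76472894e-01,  9.84305037e-01, -9.26570064e-04, -2.31625837e-04]), 'wrist_force': array([-0.27849278, -0.25236364,  0.62454277]), 'ft_torque': array([ 0.00228344,  0.01385419, -0.0160115 ]), 'grip_force': 0.0, 'gripper_width': 84.92546993364792}
```

View pics/scene0.png

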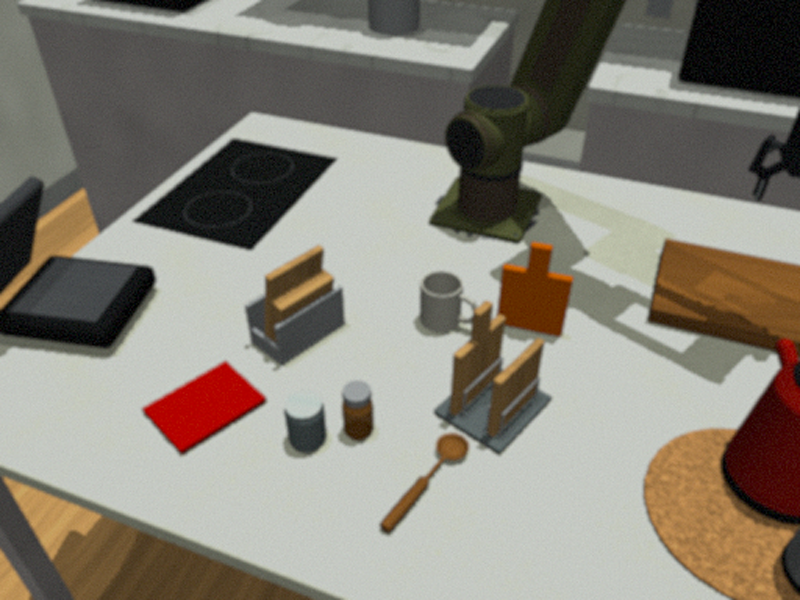

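View pics/top0.png

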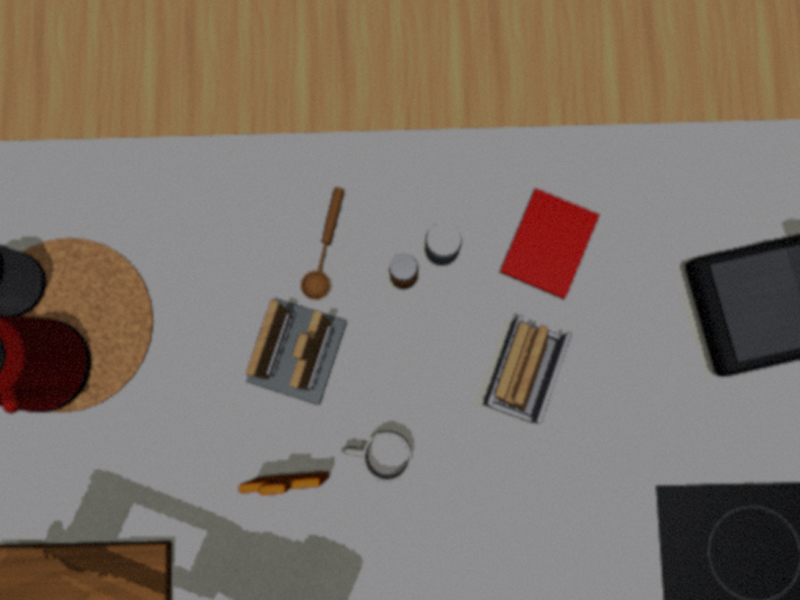

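The scene picture shows the stand with the paddle in the slot nearer the caddy (neck at about 483,320) and the caddy at about (295,310). In the top picture the stand is at about (297,350) and the caddy at about (528,368). I'll zoom in on both.

```bash
python3 - <<'E'
from bench import read_camera
import cv2, numpy as np
im=np.mean([read_camera("top")["color"].astype(float) for _ in range(2)],0).astype(np.uint8)
sc=np.mean([read_camera("scene")["color"].astype(float) for _ in range(2)],0).astype(np.uint8)
def crop(im,x,y,w=80,h=60):
    o=cv2.resize(im[y:y+h,x:x+w],None,fx=5,fy=5,interpolation=cv2.INTER_CUBIC)
    o=cv2.convertScaleAbs(o,alpha=1.3)
    for i in range(0,w,10): cv2.putText(o,str(x+i),(i*5,8),0,.3,(255,0,255),1); cv2.line(o,(i*5,0),(i*5,h*5),(255,0,255) if i%20==0 else (120,120,0),1) if i%20==0 else None
    for j in range(0,h,10): cv2.putText(o,str(y+j),(0,j*5+4),0,.3,(255,0,255),1); cv2.line(o,(0,j*5),(w*5,j*5),(255,0,255),1) if j%20==0 else None
    return o
m=np.vstack([np.hstack([crop(im,150,190,80,75),crop(im,300,198,80,75)])[:300],np.hstack([crop(sc,270,190,80,60),crop(sc,150,155,80,60)])])
# full-height stand crop
cv2.imwrite("pics/m1.png",m)
E
```

```text
(no output)
```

View pics/m1.png

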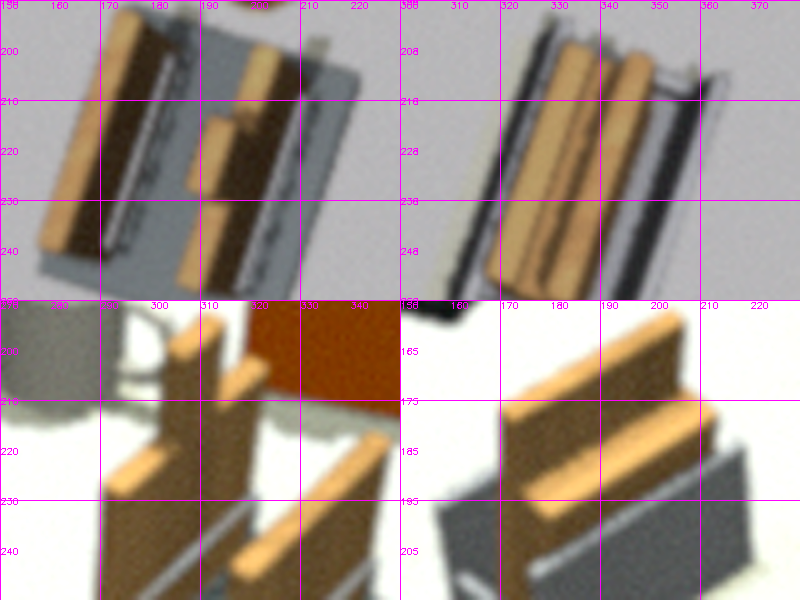

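The zoom shows the paddle blade's top edge running (203.6,199.2)–(187.8,248.2) in top pixels, with the neck at (192,221). In the caddy the tall board's top edge is at about x 330–350, and the free gap is on its right (−y).

```bash
cat > h.py <<'E'
from bench import ctrl, read_camera
import cv2, numpy as np
from scipy.spatial.transform import Rotation as Ro
def cam(n):
    """returns color, K, R, t (world->cam)"""
    if n=="wrist":
        s=ctrl.read_state(); c=read_camera(n); T=np.eye(4); T[:3,:3]=Ro.from_quat(s["tcp_rot"]).as_matrix(); T[:3,3]=s["position"]
        W=np.linalg.inv(T@np.array(c["mount"])); return c["color"],np.array(c["mtx"]),W[:3,:3],W[:3,3]
    c=read_camera(n); return c["color"],np.array(c["mtx"]),cv2.Rodrigues(np.array(c["rvec"],float))[0],np.array(c["tvec"],float).ravel()
def back(K,R,t,px,z):
    o=-R.T@t; d=R.T@np.linalg.inv(K)@np.array([px[0],px[1],1.]); return o+d*(z-o[2])/d[2]
def proj(K,R,t,P):
    q=(np.atleast_2d(P)@R.T+t)@K.T; return q[:,:2]/q[:,2:]
E
python3 - <<'E'
from h import *
np.set_printoptions(precision=1,suppress=True)
im,K,R,t=cam("top")
f=lambda x,y,z:back(K,R,t,(x,y),z)
a,b=f(203.6,199.2,140),f(187.8,248.2,140); print("paddle blade",a,b,(a+b)/2,np.degrees(np.arctan2(*(a-b)[1::-1])),np.hypot(*(a-b)[:2]))
print("neck",f(192,221,195))
a,b=f(348,210,157),f(332,256,157); print("tall",a,b,np.degrees(np.arctan2(*(a-b)[1::-1])),np.hypot(*(a-b)[:2]))
a,b=f(331,202,88),f(363,213,88);print("rim ends",a,b)
s=ctrl.read_state(); M=Ro.from_quat(s["tcp_rot"]).as_matrix(); print(M, s["position"])
c=read_camera("wrist"); print(np.array(c["mount"]),c["mtx"])
E
```

```text
paddle blade [608.7 121.1 140. ] [495.4 158.5 140. ] [552.1 139.8 140. ] -18.25730364783367 119.2899738929334
neck [553.1 140.  195. ]
tall [ 573.5 -211.2  157. ] [ 470.  -170.3  157. ] -21.594671083831997 111.320822796907
rim ends [ 601.6 -183.8   88. ] [ 572.7 -260.3   88. ]
[[-0.9  0.3 -0. ]
 [ 0.3  0.9 -0. ]
 [ 0.  -0.  -1. ]] [199.7 539.  231.1]
[[   0.    -1.    -0.3   73.8]
 [   1.     0.     0.    -0.4]
 [  -0.    -0.3    1.  -143.4]
 [   0.     0.     0.     1. ]] [[286.4   0.  257.7]
 [  0.  286.4 189.3]
 [  0.    0.    1. ]]
```

>>> jog_arm(commands="0 0 -0.06 0 0 0; -0.06 -0.03 -0.10 0 0 0; -0.47 -0.253 -0.19 0 0 0; -0.47 -0.253 -0.19 0 0 0; -0.47 -0.253 -0.19 0 0 0; -0.47 -0.253 -0.19 0 0 0; -0.47 -0.253 -0.19 0 0 0; -0.47 -0.253 -0.19 0 0 0")

```text
clock: 1.4
position: [479.4, 221.9, 399.0]
tcp_rot: [0.176, 0.984, 0.0, 0.0]
wrist_force: [1.5, 0.2, 0.2]
gripper_width: 85.4
grip_force: 0.0
```

>>> jog_arm(commands="-0.09 -0.05 -0.02 0 0 0; -0.09 -0.05 -0.02 0 0 0; -0.09 -0.05 -0.02 0 0 0; -0.09 -0.05 -0.02 0 0 0")

```text
clock: 1.9
position: [545.0, 145.5, 418.0]
tcp_rot: [0.177, 0.984, 0.0, -0.001]
wrist_force: [-0.5, -0.0, 0.2]
gripper_width: 85.4
grip_force: 0.0
```

```bash
cat >> h.py <<'E'
def snap(name):
    s=ctrl.read_state(); fr=[]
    for _ in range(2): im,K,R,t=cam("wrist"); fr.append(im.astype(float))
    im=np.mean(fr,0).astype(np.uint8); np.savez(f"{name}.npz",im=im,K=K,R=R,t=t); return im,K,R,t,s
E
python3 - <<'E'
from h import *
im,K,R,t,s=snap("w1"); print(s["position"],s["tcp_rot"])
o=cv2.resize(im,(800,600),interpolation=cv2.INTER_CUBIC)
cv2.imwrite("pics/w1.png",o)
print(proj(K,R,t,[[552,140,140]]))
E
```

```text
[545.00366758 145.46501873 417.98532215] [ 1.76679764e-01  9.84268211e-01  1.29312006e-04 -5.76825587e-04]
[[255.87938017 160.58752615]]
```

View pics/w1.png

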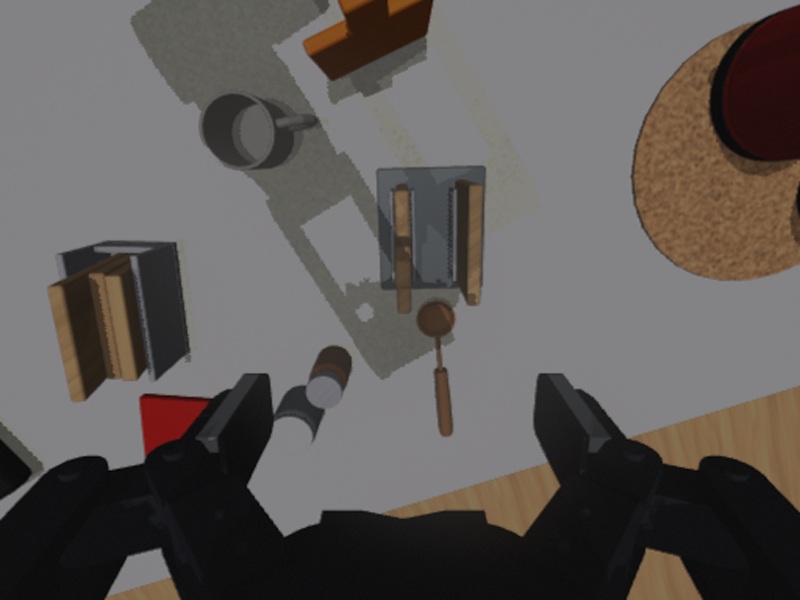

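The wrist view shows the stand base at (377–485,167–290), the paddle's top strip at (393–411,185–312), and the caddy obliquely at (50–190,240–400). Next I'll move over the caddy.

>>> jog_arm(commands="-0.11 -0.32 0.0 0 0 0; -0.11 -0.32 0 0 0 0; -0.11 -0.32 0 0 0 0; -0.11 -0.32 0 0 0 0; -0.11 -0.32 0 0 0 0; -0.11 -0.32 0 0 0 0; -0.11 -0.32 0 0 0 0; -0.11 -0.32 0 0 0 0")

```text
clock: 3.0
position: [537.4, -191.3, 418.3]
tcp_rot: [0.176, 0.984, 0.0, -0.0]
wrist_force: [-0.2, 0.4, -0.2]
gripper_width: 85.0
grip_force: 0.0
```

```bash
python3 - <<'E'
from h import *
im,K,R,t,s=snap("w2"); print(s["position"],s["tcp_rot"])
def crop(im,x,y,w,h,k=5):
    o=cv2.convertScaleAbs(cv2.resize(im[y:y+h,x:x+w],None,fx=k,fy=k,interpolation=cv2.INTER_CUBIC),alpha=1.5)
    for i in range(0,w,20): cv2.putText(o,str(x+i),(i*k,8),0,.3,(255,0,255),1); cv2.line(o,(i*k,0),(i*k,h*k),(255,0,255),1)
    for j in range(0,h,20): cv2.putText(o,str(y+j),(0,j*k+10),0,.3,(255,0,255),1); cv2.line(o,(0,j*k),(w*k,j*k),(255,0,255),1)
    return o
im1=np.load("w1.npz")["im"]
cv2.imwrite("pics/m2.png",np.hstack([crop(im1,236,100,80,110),crop(im,215,100,80,110)]))
E
```

```text
[ 537.35023445 -191.3001024   418.33428633] [ 1.75672356e-01  9.84448578e-01  4.56844217e-04 -1.11573356e-04]
```

View pics/m2.png

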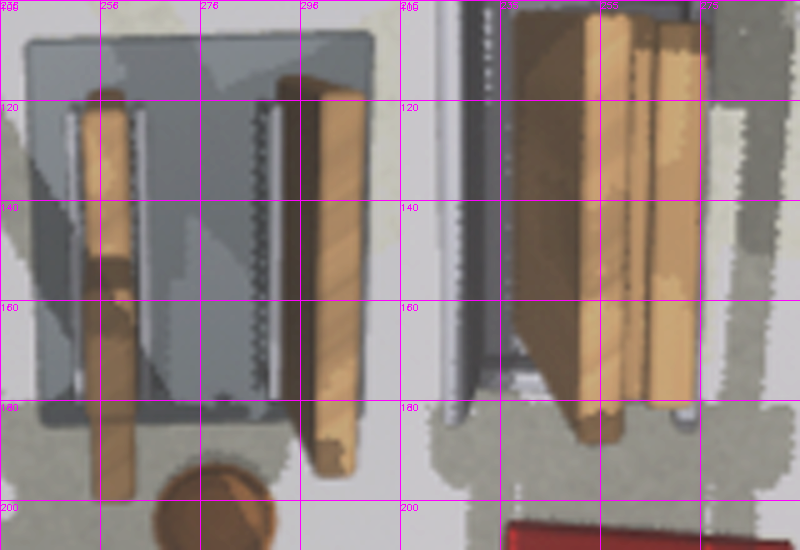

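Left crop: the paddle's blade top runs (257.1,121.6)–(258.7,200). Right crop: the tall board's top strip spans x 251–261 (y 103–183), with the low boards to its right, the −y wall at x≈226 and the +y wall end at (272,186). I'll estimate poses and overlay the model to check.

```bash
cat >> h.py <<'E'
def fr(x,y,yaw):
    a=np.radians(yaw); return lambda P:np.atleast_2d(P)@np.array([[np.cos(a),np.sin(a),0],[-np.sin(a),np.cos(a),0],[0,0,1]])+[x,y,0]
def rect(x0,x1,y0,y1,z): return [[x0,y0,z],[x1,y0,z],[x1,y1,z],[x0,y1,z]]
def ld(n): d=np.load(n+".npz"); return d["im"],d["K"],d["R"],d["t"]
E
python3 - <<'E'
from h import *
from scipy.optimize import least_squares
np.set_printoptions(precision=1,suppress=True)
im1,*c1=ld("w1"); im2,*c2=ld("w2")
def fit(c,mod,px,x0):
    r=least_squares(lambda p:(proj(*c,fr(*p)(mod))-px).ravel(),x0,x_scale=[10,10,1]); print(r.x,r.fun.reshape(-1,2).tolist()); return r.x
S=fit(c1,rect(-75,75,-65,65,10),np.array([[241,108.4],[244.4,185],[308.4,183.6],[310.6,106.4]]),[560,170,-18])
P=fit(c1,rect(-60,60,-7,7,140),np.array([[252.8,121.6],[254.6,200],[262.8,200],[261.4,121.6]]),[552,140,-18])
a=[[-60,-7,168],[60,-7,168],[60,7,165.6],[-60,7,165.6]]
T=fit(c2,a,np.array([[251.6,103],[250.6,183],[259.4,182.4],[261.4,103]]),[540,-190,-18])
C=fit(c2,[[75,-44,88],[75,44,88],[-75,-44,88]][:2],np.array([[224,185],[274.8,187]]),[540,-200,-20])
def crop(im,c,polys,x,y,w,h,k):
    o=cv2.convertScaleAbs(cv2.resize(im[y:y+h,x:x+w],None,fx=k,fy=k,interpolation=cv2.INTER_CUBIC),alpha=1.5)
    for f,m in polys: cv2.polylines(o,[np.round((proj(*c,f(m))-[x,y]+.5)*k).astype(int)],True,(0,0,255),1)
    return o
o1=crop(im1,c1,[(fr(*P),rect(-60,60,-7,7,140)),(fr(*P),rect(-18,18,-7,7,195)),(fr(*S),rect(-75,75,-65,65,10)),(fr(*S),rect(-60,60,28,42,130))],236,90,80,120,5)
o2=crop(im2,c2,[(fr(*T),a),(fr(*C),rect(-75,75,-44,44,88)),(fr(*C),rect(-75,75,-36,36,88)),(fr(*C),rect(-67,67,-36,36,8))],215,70,80,120,5)
cv2.imwrite("pics/o.png",np.hstack([o1,o2]))
E
```

```text
[565.  175.9 -18.8] [[-0.31968776204297455, -0.5079720434583948], [-0.48051794644038637, 0.6839042384642937], [0.462661639186706, 0.45091824327599284], [0.33507128667980624, -0.41177385560158086]]
[555.7 141.9 -19.1] [[-0.5771549963575922, -0.23569303410533848], [-0.40203992514153697, 0.48628435980566564], [0.3970794785085445, 0.3146613314447677], [0.5816427687905161, -0.4364827566631675]]
[ 520.  -187.7  -21.4] [[-0.3570280453093915, -3.658002630959075], [-0.5401411394021522, 4.062150298194183], [0.4103910344167616, 4.381826418979159], [0.48335772331665794, -3.408692168647306]]
[ 523.3 -197.8  -22.5] [[-0.12897049866521115, -0.0009360287400568268], [0.12929343592287523, 0.007909435303361079]]
```

View pics/o.png

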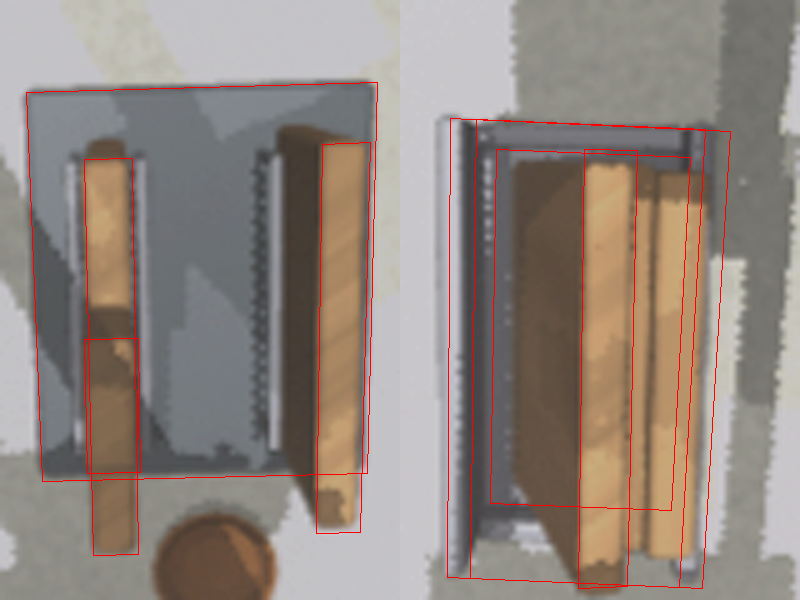

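```bash
python3 - <<'E'
from h import *
from scipy.optimize import least_squares
np.set_printoptions(precision=1,suppress=True)
im2,*c2=ld("w2")
def fit(c,mod,px,x0):
    r=least_squares(lambda p:(proj(*c,fr(*p)(mod))-px+.4).ravel(),x0,x_scale=[10,10,1]); print(r.x,np.round(r.fun.reshape(-1,2),1).tolist()); return r.x
a=[[-60,-7,168],[60,-7,168],[60,7,165.6],[-60,7,165.6]]
T=fit(c2,a,np.array([[251.8,102.8],[251,188.3],[259.6,187.6],[261.4,102.8]]),[540,-190,-18])
C=fit(c2,rect(-75,75,-44,44,88),np.array([[222.4,93.6],[224.3,185.2],[274.8,185.6],[276.8,95.8]]),[540,-200,-20])
print("tall in caddy",(np.array([T[0],T[1]])-C[:2])@[[np.cos(np.radians(C[2])),-np.sin(np.radians(C[2]))],[np.sin(np.radians(C[2])),np.cos(np.radians(C[2]))]])
E
```

```text
[ 522.3 -188.9  -21.2] [[-0.5, -1.0], [-0.6, 0.9], [0.6, 1.3], [0.5, -0.8]]
[ 521.5 -200.3  -21. ] [[-0.6, 0.2], [-0.5, 0.5], [0.1, 0.7], [1.0, -1.2]]
tall in caddy [-3.4 10.9]
```

Caddy centre is about (521.5, −200.3) with yaw −21°, and the tall board fits the expected lean. I'll shut the gripper and go down on the tall board's +y side.

>>> jog_arm(commands="0.011 0.031 0.04 0 0 0.8; 0.011 0.031 0.10 0 0 0.8; 0.011 0.031 0.16 0 0 0.8; 0.011 0.031 0.21 0 0 0.8; 0.011 0.031 0.25 0 0 0.8; 0.011 0.031 0.273 0 0 0.8; 0.011 0.031 0.273 0 0 0.8; 0.011 0.031 0.273 0 0 0.8", claw=0)

```text
clock: 4.1
position: [538.9, -159.6, 146.5]
tcp_rot: [0.183, 0.983, -0.0, 0.001]
wrist_force: [-0.9, 0.6, 0.3]
gripper_width: -0.0
grip_force: 0.0
```

>>> jog_arm(commands="0 -0.008 0 0 0 0; 0 -0.016 0 0 0 0; 0 -0.023 0 0 0 0; 0 -0.030 0 0 0 0; 0 -0.036 0 0 0 0; 0 -0.042 0 0 0 0; 0 -0.048 0 0 0 0; 0 -0.053 0 0 0 0")

```text
clock: 5.1
position: [518.7, -209.9, 145.3]
tcp_rot: [0.183, 0.983, 0.0, -0.0]
wrist_force: [-0.1, 0.3, 0.4]
gripper_width: 0.5
grip_force: 0.0
```

>>> jog_arm(commands="0 -0.004 0 0 0 0; 0 -0.006 0 0 0 0; 0 0.01 0 0 0 0; 0 0.02 -0.05 0 0 0; 0 0.02 -0.11 0 0 0; 0 0.02 -0.17 0 0 0; 0 0.02 -0.23 0 0 0; 0 0.02 -0.26 0 0 0", claw=100)

```text
clock: 6.1
position: [527.0, -190.9, 409.9]
tcp_rot: [0.183, 0.983, -0.001, 0.003]
wrist_force: [0.3, -0.6, -0.7]
gripper_width: 85.5
grip_force: 0.0
```

```bash
cat >> h.py <<'E'
def crop(im,c,polys,x,y,w,h,k):
    o=cv2.convertScaleAbs(cv2.resize(im[y:y+h,x:x+w],None,fx=k,fy=k,interpolation=cv2.INTER_CUBIC),alpha=1.5)
    for f,m in polys: cv2.polylines(o,[np.round((proj(*c,f(m))-[x,y]+.5)*k).astype(int)],True,(0,0,255),1)
    return o
E
python3 - <<'E'
from h import *
im,K,R,t,s=snap("w3"); print(s["position"],s["tcp_rot"]); C=fr(521.5,-200.3,-21)
q=proj(K,R,t,C([0,0,88]))[0].astype(int)-[55,60]; print(q)
cv2.imwrite("pics/w3.png",crop(im,(K,R,t),[(C,rect(-75,75,-44,44,88)),(C,rect(-75,75,-36,36,88))],max(q[0],0),max(q[1],0),110,120,5))
E
```

```text
[ 526.97472082 -190.90376801  409.90836927] [ 0.18315005  0.9830787  -0.00137282  0.00323025]
[196  85]
```

View pics/w3.png

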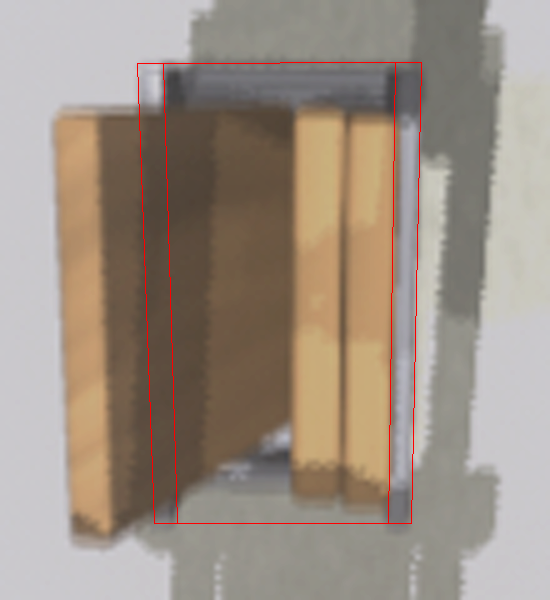

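The picture shows the tall board now resting on the −y rim (top strip at x 53–115) and a V gap open before the low boards (x 295–392). Next I'll go to the paddle.

>>> jog_arm(commands="0.093 0.321 0 0 0 -2; 0.093 0.321 0 0 0 -2; 0.093 0.321 0 0 0 -2; 0.093 0.321 0 0 0 -2; 0.093 0.321 0 0 0 -2; 0.093 0.321 0 0 0 -2; 0.093 0.321 0 0 0 -2; 0.093 0.321 0 0 0 -2")

```text
clock: 7.2
position: [554.7, 141.0, 404.6]
tcp_rot: [0.167, 0.986, -0.001, -0.0]
wrist_force: [-0.2, -0.2, -0.5]
gripper_width: 85.4
grip_force: 0.0
```

```bash
python3 - <<'E'
from h import *
im,K,R,t,s=snap("w4"); M=Ro.from_quat(s["tcp_rot"]).as_matrix(); print(s["position"],M)
P=fr(555.7,141.9,-19.1)
d=P([0,0,170])[0]-s["position"]; print("shift tool mm",M.T@d)
q=proj(K,R,t,P([0,0,140]))[0].astype(int)-[55,50]
cv2.imwrite("pics/w4.png",crop(im,(K,R,t),[(P,rect(-60,60,-7,7,140)),(P,rect(-18,18,-7,7,195)),(P,rect(-18,18,-7,7,140))],q[0],q[1],110,120,5))
E
```

```text
[554.68311783 140.96381796 404.64349783] [[-9.44515459e-01  3.28464898e-01 -1.16531839e-03]
 [ 3.28466377e-01  9.44514536e-01 -1.45929355e-03]
 [ 6.21333455e-04 -1.76109323e-03 -9.99998256e-01]]
shift tool mm [ -0.79874846   1.63147672 234.64053751]
```

View pics/w4.png

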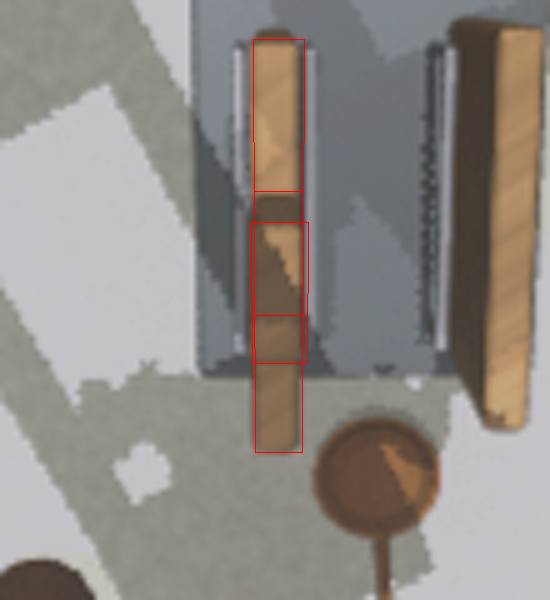

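The overlay matches the paddle to within about 1 mm (blade at x 254–302, y 40–452 of the crop). I'll descend and grasp.

>>> jog_arm(commands="-0.001 0.001 0.05 0 0 0; -0.001 0.001 0.11 0 0 0; -0.001 0.001 0.16 0 0 0; -0.001 0.001 0.20 0 0 0; -0.001 0.001 0.225 0 0 0; -0.001 0.001 0.236 0 0 0; -0.001 0.001 0.236 0 0 0; -0.001 0.001 0.236 0 0 0")

```text
clock: 8.3
position: [557.3, 142.5, 170.7]
tcp_rot: [0.166, 0.986, 0.0, 0.001]
wrist_force: [-0.9, 0.2, 0.0]
gripper_width: 85.1
grip_force: 0.0
```

>>> jog_arm(commands="0 0 0 0 0 0; 0 0 0 0 0 0; 0 0 0 0 0 0; 0 0 0 0 0 0; 0 0 0 0 0 0; 0 0 0 0 0 0", claw=0)

```text
clock: 9.05
position: [556.5, 142.7, 169.6]
tcp_rot: [0.166, 0.986, 0.0, 0.0]
wrist_force: [-0.4, -0.5, 2.5]
gripper_width: 12.7
grip_force: 59.0
```

>>> jog_arm(commands="0 0 -0.01 0 0 0; 0 0 -0.03 0 0 0; 0 0 -0.06 0 0 0; 0 0 -0.095 0 0 0; 0 0 -0.13 0 0 0; 0 0 -0.165 0 0 0; 0 0 -0.195 0 0 0; 0 0 -0.21 0 0 0")

```text
clock: 10.05
position: [556.5, 142.8, 381.2]
tcp_rot: [0.166, 0.986, 0.0, 0.001]
wrist_force: [0.7, -0.6, -2.1]
gripper_width: 13.0
grip_force: 58.6
```

```bash
python3 - <<'E'
from h import *
s=ctrl.read_state(); M=Ro.from_quat(s["tcp_rot"]).as_matrix(); print(s["position"],s["gripper_width"],s["wrist_force"])
C=fr(521.5,-200.3,-21)
d=C([0,-9,380])[0]-s["position"]; print("shift",M.T@d, "yaw of tool y",np.degrees(np.arctan2(M[1,1],M[0,1])))
# V gap from w3
im3,*c3=ld("w3"); a=np.radians(-21); E=np.array([[np.cos(a),np.sin(a)],[-np.sin(a),np.cos(a)]])
f=lambda px,z:np.round(E@(back(*c3,np.array(px)/5+[196-.5,85-.5],z)[:2]-[521.5,-200.3]),1)
print("tall top +y edge",f((100,112),166.5),f((115,540),166.5),"-y",f((53,112),168.5),f((70,545),168.5))
print("low_inner top -y edge",f((294,110),119),f((292,495),119),"low_outer +y",f((393,115),114),f((390,505),114))
E
```

```text
[556.46126777 142.80675326 381.17818849] 13.046061693693058 [ 0.6633891  -0.60357941 -2.13725001]
shift [ -79.09747822 -344.61703139    0.92442779] yaw of tool y 70.87283032942156
tall top +y edge [-62.4 -45. ] [ 55.3 -46.1] -y [-62.4 -57. ] [ 56.1 -58.7]
low_inner top -y edge [-61.6   5. ] [55.9  3.8] low_outer +y [-60.   34.3] [60.8 35.2]
```

The paddle is held. The boards measure consistent with the V gap, so I'll carry the paddle over it with the yaw aligned.

>>> jog_arm(commands="-0.006 -0.025 0 0 0 0.4; -0.018 -0.08 0 0 0 0.8; -0.032 -0.14 0 0 0 1.2; -0.046 -0.20 0 0 0 1.9; -0.06 -0.26 0 0 0 1.9; -0.071 -0.31 0 0 0 1.9; -0.077 -0.335 0 0 0 1.9; -0.079 -0.343 0 0 0 1.9")

```text
clock: 11.05
position: [517.7, -208.6, 378.2]
tcp_rot: [0.184, 0.983, 0.0, -0.001]
wrist_force: [0.5, 0.7, -2.6]
gripper_width: 12.8
grip_force: 59.0
```

>>> jog_arm(commands="0 0 0 0 0 0; 0 0 0 0 0 0")

```text
clock: 11.3
position: [518.5, -205.8, 379.1]
tcp_rot: [0.182, 0.983, 0.0, -0.0]
wrist_force: [-0.5, 0.2, -2.7]
gripper_width: 12.9
grip_force: 59.1
```

```bash
python3 - <<'E'
from h import *
im,K,R,t,s=snap("w5"); M=Ro.from_quat(s["tcp_rot"]).as_matrix(); print(s["position"],M[2],np.degrees(np.arctan2(M[1,1],M[0,1])))
C=fr(521.5,-200.3,-21); print("shift to caddy(0,-8)",M.T@(C([0,-8,380])[0]-s["position"]))
cv2.imwrite("pics/w5.png",np.hstack([crop(im,(K,R,t),[(C,rect(-75,75,-44,44,88)),(C,rect(-75,75,-36,36,88))],170,50,130,190,3),cv2.resize(cam("scene")[0][140:235,130:230],(400,380))[:,:].repeat(1,0) if 0 else cv2.copyMakeBorder(cv2.resize(cam("scene")[0][110:240,135:230],None,fx=4.2,fy=4.2,interpolation=cv2.INTER_CUBIC),0,570-546,0,0,0)]))
E
```

```text
[ 518.52487354 -205.84438072  379.13974292] [ 6.81887461e-04  7.71681535e-04 -9.99999470e-01] 69.05338015003792
shift to caddy(0,-8) [-0.78836587 -1.75775615 -0.86215155]
```

View pics/w5.png

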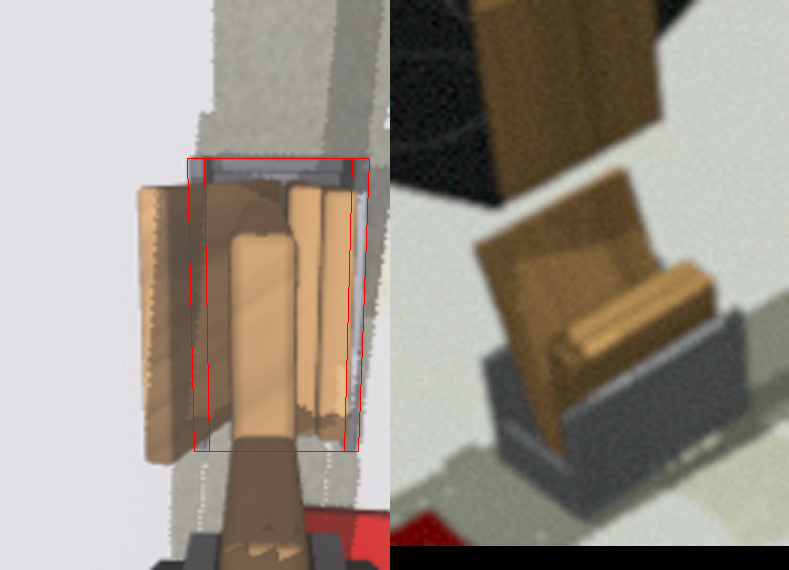

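The paddle hangs centred over the V gap (wrist crop x 232–297, y 235–440), the low boards stand nearly upright, and the caddy outline fits. I'll descend into the gap.

>>> jog_arm(commands="-0.001 -0.002 0.01 0 0 0; -0.001 -0.002 0.035 0 0 0; -0.001 -0.002 0.06 0 0 0; -0.001 -0.002 0.085 0 0 0; -0.001 -0.002 0.105 0 0 0; -0.001 -0.002 0.12 0 0 0; -0.001 -0.002 0.13 0 0 0; -0.001 -0.002 0.135 0 0 0")

```text
clock: 12.45
position: [518.7, -209.4, 243.9]
tcp_rot: [0.182, 0.983, 0.0, -0.0]
wrist_force: [-0.4, 0.9, -3.0]
gripper_width: 13.1
grip_force: 59.1
```

>>> jog_arm(commands="0 0 0.004 0 0 0; 0 0 0.008 0 0 0; 0 0 0.012 0 0 0; 0 0 0.016 0 0 0; 0 0 0.02 0 0 0; 0 0 0.023 0 0 0; 0 0 0.026 0 0 0; 0 0 0.028 0 0 0")

```text
clock: 13.45
position: [520.0, -207.8, 217.1]
tcp_rot: [0.183, 0.983, 0.002, 0.001]
wrist_force: [2.3, 6.3, 4.7]
gripper_width: 13.0
grip_force: 60.6
```

>>> jog_arm(commands="0 0 0.003 0 0 0; 0 0 0.006 0 0 0; 0 0 0.009 0 0 0; 0 0 0.012 0 0 0; 0 0 0.014 0 0 0; 0 0 0.016 0 0 0; 0 0 0.018 0 0 0; 0 0 0.02 0 0 0")

```text
clock: 14.45
position: [524.7, -210.7, 209.0]
tcp_rot: [0.183, 0.983, -0.001, 0.01]
wrist_force: [-8.6, 9.8, 64.6]
gripper_width: 13.0
grip_force: 73.5
```

Force is too high, so it may be jammed. I'll ease up and look.

>>> jog_arm(commands="0 0 -0.008 0 0 0; 0 0 -0.012 0 0 0; 0 0 -0.014 0 0 0")

```text
clock: 14.82
position: [519.0, -209.5, 209.9]
tcp_rot: [0.182, 0.983, -0.0, 0.0]
wrist_force: [2.6, 1.8, -1.6]
gripper_width: 12.9
grip_force: 61.0
```

```bash
python3 - <<'E'
from h import *
im,K,R,t,s=snap("w6"); print(s["position"],s["wrist_force"],s["ft_torque"],s["tcp_rot"])
C=fr(521.5,-200.3,-21)
sc,*cs=cam("scene")
o2=crop(sc,cs,[(C,rect(-75,75,-44,44,88)),(C,rect(-75,75,-44,44,0))],140,125,95,130,4)
o1=crop(im,(K,R,t),[],130,0,150,200,3)
h=max(o1.shape[0],o2.shape[0]); f=lambda o:cv2.copyMakeBorder(o,0,h-o.shape[0],0,0,0)
np.savez("s6.npz",im=sc,K=cs[0],R=cs[1],t=cs[2])
cv2.imwrite("pics/w6.png",np.hstack([f(o1),f(o2)])[:600,:800])
E
```

```text
[ 518.95612471 -209.5243972   209.92428695] [ 2.56363115  1.82399316 -1.56193873] [ 0.72514855 -0.95331797 -0.0256226 ] [ 1.82387978e-01  9.83226627e-01 -2.83396790e-05  1.57249331e-04]
```

View pics/w6.png

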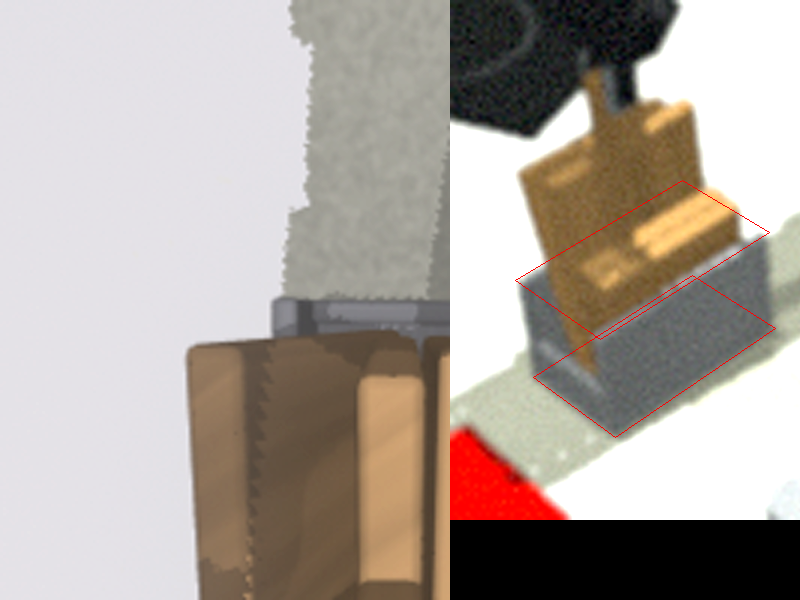

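The view shows the paddle down in the gap between the tall and low boards, stopped by firm contact with its bottom at z≈50. I'll measure the V's geometry from the earlier picture using the plane of the boards' +x ends.

```bash
python3 - <<'E'
from h import *
np.set_printoptions(precision=1,suppress=True)
a=np.radians(-21); E=np.array([[np.cos(a),np.sin(a),0],[-np.sin(a),np.cos(a),0],[0,0,1]]); o3=np.array([521.5,-200.3,0])
def onx(c,px,X):
    K,R,t=c; o=E@(-R.T@t-o3); d=E@(R.T@np.linalg.inv(K)@np.array([px[0],px[1],1.])); return o+d*(X-o[0])/d[0]
def onz(c,px,z): return E@(back(*c,px,z)-o3)
_,*c3=ld("w3"); g=lambda x,y:(x/5+195.5,y/5+84.5)
for p in [(115,540),(160,512),(215,472),(250,450),(290,425)]: print("tall +x edge",p,onx(c3,g(*p),57))
for p in [(165,500),(292,495),(343,500),(390,508)]: print(p,onx(c3,g(*p),57))
_,*c5=ld("w5"); g5=lambda x,y:(x/3+169.7,y/3+49.7)
print("w5 low_inner -y",onz(c5,g5(289,186),119),onz(c5,g5(297,430),119),"low_outer +y",onz(c5,g5(356,190),116),"tall top",onz(c5,g5(139,188),168),onz(c5,g5(162,188),166))
print("rim inner +y",onz(c5,g5(346,450),88),onz(c5,g5(207,160),88))
s=ctrl.read_state(); print(E@(s["position"]-o3))
E
```

```text
tall +x edge (115, 540) [ 57.  -46.9 161.2]
tall +x edge (160, 512) [ 57.  -36.7 133.6]
tall +x edge (215, 472) [ 57.  -22.8  87.5]
tall +x edge (250, 450) [ 57.  -12.1  58.1]
tall +x edge (290, 425) [57.   1.6 20.1]
(165, 500) [ 57.  -36.4 120.7]
(292, 495) [ 57.    3.7 115.2]
(343, 500) [ 57.   20.  120.9]
(390, 508) [ 57.   34.4 129.6]
w5 low_inner -y [-62.5   4.9 119. ] [ 53.6  10.  119. ] low_outer +y [-60.7  35.7 116. ] tall top [-63.1 -56.3 168. ] [-63.1 -47.4 166. ]
rim inner +y [74.6 37.6 88. ] [-73.7 -34.   88. ]
[  0.5  -9.5 209.5]
```

```bash
cat >> h.py <<'E'
_a=np.radians(-21); EC=np.array([[np.cos(_a),np.sin(_a),0],[-np.sin(_a),np.cos(_a),0],[0,0,1]]); OC=np.array([521.5,-200.3,0])
def onz(c,px,z): return EC@(back(*c,px,z)-OC)
def st():
    s=ctrl.read_state(); M=Ro.from_quat(s["tcp_rot"]).as_matrix()
    print("caddy pos",np.round(EC@(s["position"]-OC),1),"F caddy",np.round(EC@s["wrist_force"],1),"M caddy",np.round(EC@s["ft_torque"],2),"R",np.round(EC@M,3).tolist())
E
python3 - <<'E'
from h import *
np.set_printoptions(precision=1,suppress=True)
im,*c=ld("w6"); g=lambda x,y:(x/3+129.7,y/3-.3)
print("tall top -y",onz(c,g(188,345),168),onz(c,g(196,560),168),"+y",onz(c,g(246,347),168),onz(c,g(250,560),168))
print("paddle blade top",onz(c,g(359,376),180),onz(c,g(421,376),180),onz(c,g(359,580),180),onz(c,g(421,580),180))
print("low_inner -y",onz(c,g(438,345),118),onz(c,g(436,560),118))
st()
# row scan of brightness across at a few rows
for v in (125,140,160): print(v,[int(x) for x in im[v,185:300:2].mean(1)])
print("cam",EC@(-c[1].T@c[2]-OC))
E
```

```text
tall top -y [-65.7 -50.8 168. ] [-18.9 -52.1 168. ] +y [-65.3 -38.7 168. ] [-18.9 -40.  168. ]
paddle blade top [-60.2 -14.8 180. ] [-60.2  -2.6 180. ] [-18.  -15.2 180. ] [-18.   -2.1 180. ]
low_inner -y [-63.7   4.4 118. ] [ -4.3   5.  118. ]
caddy pos [  0.5  -9.5 209.5] F caddy [1.1 2.8 0.1] M caddy [ 1.1 -0.6 -0.1] R [[-1.0, 0.0, -0.001], [0.0, 1.0, 0.0], [0.001, 0.0, -1.0]]
125 [152, 151, 151, 151, 75, 80, 79, 79, 79, 81, 83, 82, 77, 61, 55, 55, 55, 54, 62, 61, 60, 60, 60, 59, 59, 57, 58, 57, 56, 56, 56, 56, 55, 63, 83, 84, 83, 78, 67, 82, 82, 79, 61, 46, 43, 44, 88, 105, 107, 109, 111, 112, 113, 113, 103, 62, 90, 106]
140 [151, 151, 151, 151, 95, 80, 80, 79, 79, 78, 77, 75, 71, 61, 52, 53, 55, 57, 57, 57, 55, 56, 55, 55, 54, 55, 54, 53, 51, 51, 50, 51, 70, 94, 105, 105, 104, 103, 103, 103, 102, 100, 91, 61, 43, 50, 94, 107, 108, 110, 111, 113, 113, 113, 97, 67, 98, 108]
160 [152, 150, 150, 151, 150, 70, 75, 75, 75, 73, 73, 72, 70, 64, 54, 56, 54, 55, 54, 54, 55, 54, 56, 55, 59, 59, 60, 60, 60, 60, 60, 59, 64, 90, 102, 104, 104, 104, 104, 105, 106, 101, 89, 53, 43, 68, 99, 108, 109, 111, 112, 113, 113, 108, 70, 89, 105, 109]
cam [-73.   -9.9 353.2]
```

The tall board's foot must slide towards −y, and the paddle seems to tilt in the high grip when I only push down. I'll raise it slightly and nudge sideways to stand the tall board up.

>>> jog_arm(commands="0 0 -0.003 0 0 0; 0 -0.002 -0.003 0 0 0; 0 -0.004 -0.003 0 0 0; 0 -0.006 -0.003 0 0 0; 0 -0.006 -0.003 0 0 0")

```text
clock: 15.6
position: [515.8, -215.5, 213.0]
tcp_rot: [0.183, 0.983, -0.0, -0.001]
wrist_force: [0.7, 2.6, -3.2]
gripper_width: 12.7
grip_force: 60.7
```

```bash
python3 - <<'E'
from h import *
st(); im,K,R,t,s=snap("w7"); c=(K,R,t)
for x in (-60,-45,-30):
    # sample brightness along caddy y at tall-top height, print edge positions
    ys=np.arange(-62,20,1.); 
    for z,lo,hi in ((167,-62,-25),(180,-30,12),(118,-6,20)):
        ys=np.arange(lo,hi,1.); P=np.c_[np.full_like(ys,x),ys,np.full_like(ys,z)]@EC+OC
        q=proj(*c,P); v=cv2.remap(im.mean(2).astype(np.float32),q[:,:1].astype(np.float32),q[:,1:].astype(np.float32),1).ravel()
        g=np.diff(cv2.GaussianBlur(v.reshape(1,-1),(3,1),0).ravel()); print(x,z,[(float(ys[i]+.5),int(g[i])) for i in range(1,len(g)-1) if abs(g[i])>5 and abs(g[i])>=abs(g[i-1]) and abs(g[i])>=abs(g[i+1])])
E
```

```text
caddy pos [ 1.00e-01 -1.63e+01  2.13e+02] F caddy [-0.2  2.7 -3.2] M caddy [ 0.67  0.16 -0.05] R [[-1.0, 0.001, -0.001], [0.001, 1.0, -0.001], [0.001, -0.001, -1.0]]
-60 167 [(-39.5, -20), (-27.5, -9)]
-60 180 [(-25.5, -24), (-21.5, 19), (-9.5, -12), (-5.5, -11), (-0.5, 22), (9.5, -13)]
-60 118 [(-1.5, -9), (4.5, 17), (9.5, 7), (11.5, -8), (13.5, 8), (15.5, -5)]
-45 167 [(-39.5, -24), (-37.5, 10), (-27.5, -11)]
-45 180 [(-25.5, -21), (-21.5, 16), (-10.5, -8), (-8.5, 11), (-5.5, -28), (-0.5, 22), (9.5, -16)]
-45 118 [(-4.5, 14), (-2.5, -27), (4.5, 19)]
-30 167 [(-41.5, -16), (-37.5, 7), (-27.5, -13)]
-30 180 [(-25.5, -20), (-21.5, 16), (-10.5, -7), (-8.5, 15), (-5.5, -26), (-0.5, 21), (9.5, -15)]
-30 118 [(-4.5, 16), (-2.5, -28), (4.5, 18), (17.5, -5)]
```

The tall board is now nearly upright (lean about 4°) with a force of only about 3 N, and the floor gap should exceed the paddle's thickness. I'll move back to mid-gap and go down.

>>> jog_arm(commands="0 0.005 0 0 0 0; 0 0.009 0 0 0 0; 0 0.009 0.004 0 0 0; 0 0.009 0.008 0 0 0; 0 0.009 0.011 0 0 0; 0 0.009 0.014 0 0 0; 0 0.009 0.014 0 0 0")

```text
clock: 16.58
position: [519.5, -206.6, 198.9]
tcp_rot: [0.183, 0.983, 0.0, -0.0]
wrist_force: [-0.7, 0.3, -2.7]
gripper_width: 13.1
grip_force: 60.4
```

```bash
python3 -c "
from h import *
st()"
```

```text
caddy pos [  0.4  -6.6 198.9] F caddy [-0.8  0.  -2.7] M caddy [0.01 0.01 0.04] R [[-1.0, 0.001, -0.001], [0.001, 1.0, 0.0], [0.001, 0.0, -1.0]]
```

Free now. Continuing down.

>>> jog_arm(commands="0 0 0.004 0 0 0; 0 0 0.008 0 0 0; 0 0 0.012 0 0 0; 0 0 0.015 0 0 0; 0 0 0.018 0 0 0; 0 0 0.02 0 0 0; 0 0 0.02 0 0 0")

```text
clock: 17.45
position: [519.6, -206.6, 179.1]
tcp_rot: [0.182, 0.983, 0.0, -0.0]
wrist_force: [-0.6, -0.1, -2.3]
gripper_width: 12.6
grip_force: 60.4
```

```bash
python3 -c "
from h import *
st()"
```

```text
caddy pos [  0.5  -6.6 179.1] F caddy [-0.5 -0.3 -2.3] M caddy [ 0.01  0.02 -0.02] R [[-1.0, 0.001, -0.0], [0.001, 1.0, 0.0], [0.0, 0.0, -1.0]]
```

>>> jog_arm(commands="0 0.001 0.003 0 0 0; 0 0.001 0.006 0 0 0; 0 0.001 0.009 0 0 0; 0 0.001 0.011 0 0 0; 0 0.001 0.012 0 0 0; 0 0.001 0.012 0 0 0")

```text
clock: 18.2
position: [520.0, -205.7, 168.7]
tcp_rot: [0.182, 0.983, -0.0, 0.0]
wrist_force: [-1.7, 0.7, 6.5]
gripper_width: 13.1
grip_force: 61.9
```

```bash
python3 -c "
from h import *
st()"
```

```text
caddy pos [  0.6  -5.6 168.7] F caddy [-1.8  0.   6.5] M caddy [ 0.04  0.56 -0.  ] R [[-1.0, 0.0, 0.001], [0.0, 1.0, -0.0], [-0.001, -0.0, -1.0]]
```

>>> jog_arm(commands="0 0 0.001 0 0 0; 0 0 0.002 0 0 0; 0 0 0.003 0 0 0; 0 0 0.003 0 0 0")

```text
clock: 18.7
position: [520.1, -205.8, 168.5]
tcp_rot: [0.182, 0.983, -0.0, 0.001]
wrist_force: [-7.9, 3.8, 23.6]
gripper_width: 12.9
grip_force: 64.1
```

```bash
python3 -c "
from h import *
st()"
```

```text
caddy pos [  0.6  -5.6 168.5] F caddy [-8.7  0.7 23.6] M caddy [0.08 1.44 0.04] R [[-1.0, 0.0, 0.003], [0.0, 1.0, -0.0], [-0.003, -0.0, -1.0]]
```

It stopped firmly at the expected floor height. I'll unload, open slightly and lift clear.

>>> jog_arm(commands="0 0 -0.002 0 0 0; 0 0 -0.003 0 0 0; 0 0 -0.003 0 0 0")

```text
clock: 19.08
position: [520.0, -205.7, 168.6]
tcp_rot: [0.182, 0.983, -0.0, 0.0]
wrist_force: [-3.0, 1.9, 9.2]
gripper_width: 12.8
grip_force: 62.1
```

>>> jog_arm(commands="0 0 0 0 0 0; 0 0 0 0 0 0; 0 0 -0.003 0 0 0; 0 0 -0.01 0 0 0; 0 0 -0.03 0 0 0; 0 0 -0.06 0 0 0; 0 0 -0.11 0 0 0; 0 0 -0.16 0 0 0", claw=28)

```text
clock: 20.08
position: [520.0, -205.7, 328.6]
tcp_rot: [0.182, 0.983, 0.0, -0.0]
wrist_force: [0.4, -0.6, 0.0]
gripper_width: 23.9
grip_force: 0.0
```

>>> jog_arm(commands="0 0 -0.04 0 0 0; 0 0 -0.07 0 0 0; 0 0 -0.08 0 0 0; 0 0 -0.08 0 0 0")

```text
clock: 20.58
position: [520.2, -205.8, 407.2]
tcp_rot: [0.182, 0.983, -0.0, 0.0]
wrist_force: [0.1, -0.3, -0.0]
gripper_width: 23.7
grip_force: 0.0
```

```bash
cat > scan.py <<'E'
from h import *
import sys
st(); im,K,R,t,s=snap(sys.argv[1]); c=(K,R,t); G=im.mean(2).astype(np.float32)
def prof(P):
    q=proj(*c,P@EC+OC).astype(np.float32); return cv2.remap(G,q[:,:1],q[:,1:],1).ravel()
def edges(u,v):
    g=np.diff(cv2.GaussianBlur(v.reshape(1,-1),(3,1),0).ravel()); return [(float(u[i]+.5),int(g[i])) for i in range(1,len(g)-1) if abs(g[i])>5 and abs(g[i])>=abs(g[i-1]) and abs(g[i])>=abs(g[i+1])]
for z,xs,lo,hi in ((167,(-50,0,50),-65,-10),(138,(-50,-30,30,50),-30,15),(193,(-8,0,8),-30,15),(118,(-50,0,50),-10,45)):
    for x in xs:
        u=np.arange(lo,hi,1.); print("y-edges z",z,"x",x,edges(u,prof(np.c_[0*u+x,u,0*u+z])))
for z,y,r in ((138,-6,80),(193,-6,40),(118,14,80),(118,30,80)):
    u=np.arange(-r,r,1.); print("x-edges z",z,"y",y,edges(u,prof(np.c_[u,0*u+y,0*u+z])))
E
python3 scan.py w8
```

```text
caddy pos [  0.7  -5.6 407.2] F caddy [ 0.2 -0.2 -0. ] M caddy [ 0.01  0.   -0.01] R [[-1.0, 0.0, 0.0], [0.0, 1.0, -0.0], [-0.0, -0.0, -1.0]]
y-edges z 167 x -50 [(-37.5, -20), (-30.5, 9), (-18.5, -18), (-12.5, 14)]
y-edges z 167 x 0 [(-39.5, -18), (-31.5, 8), (-19.5, -13), (-14.5, 10)]
y-edges z 167 x 50 [(-50.5, -11), (-32.5, -9), (-18.5, 12)]
y-edges z 138 x -50 [(-19.5, -18), (-13.5, 12), (-1.5, -7), (1.5, -12), (4.5, 17)]
y-edges z 138 x -30 [(-19.5, -15), (-14.5, 15), (0.5, -13), (4.5, 20)]
y-edges z 138 x 30 [(-20.5, -15), (-16.5, 27), (-12.5, -10), (1.5, -17), (4.5, 16)]
y-edges z 138 x 50 [(-17.5, 15), (-11.5, -9), (3.5, 7)]
y-edges z 193 x -8 [(-28.5, 6), (-18.5, -15), (-14.5, 10), (0.5, -17), (3.5, 17), (12.5, -5)]
y-edges z 193 x 0 [(-28.5, 9), (-18.5, -16), (-14.5, 14), (0.5, -17), (3.5, 19), (12.5, -6)]
y-edges z 193 x 8 [(-28.5, 6), (-18.5, -18), (-13.5, 22), (0.5, -14), (3.5, 17), (12.5, -5)]
y-edges z 118 x -50 [(-0.5, -9), (1.5, -8), (5.5, 15), (18.5, -11), (21.5, 7), (34.5, -7), (36.5, 11), (40.5, -12)]
y-edges z 118 x 0 [(1.5, -15), (5.5, 16), (18.5, -7), (21.5, 6), (33.5, -5), (36.5, 7), (39.5, -10)]
y-edges z 118 x 50 [(1.5, -7), (5.5, 6), (20.5, 11), (32.5, -6), (41.5, 6)]
x-edges z 138 y -6 [(-76.5, -6), (-70.5, -7), (-65.5, 16), (-24.5, -13), (-15.5, 13), (22.5, -5), (25.5, 6), (37.5, -10), (54.5, 7)]
x-edges z 193 y -6 [(-30.5, -16), (-23.5, 14), (9.5, -6), (12.5, 6), (23.5, -11), (37.5, 8)]
x-edges z 118 y 14 [(-76.5, -8), (-62.5, 17), (46.5, -7), (56.5, 7)]
x-edges z 118 y 30 [(-75.5, -8), (-60.5, 16), (50.5, -10), (58.5, 8)]
```

The paddle stands upright in the gap (y −14…0), but its x edges suggest it is about 5 mm off-centre. I'll check against the caddy's rim ends and the fixed cameras.

```bash
cat > scan2.py <<'E'
from h import *
import sys
def edges(u,v):
    g=np.diff(cv2.GaussianBlur(v.reshape(1,-1),(5,1),0).ravel()); return [(float(u[i]+.5),round(float(g[i]),1)) for i in range(1,len(g)-1) if abs(g[i])>4 and abs(g[i])>=abs(g[i-1]) and abs(g[i])>=abs(g[i+1])]
def go(tag,im,c,L):
    G=im.mean(2).astype(np.float32)
    for nm,z,y,lo,hi in L:
        u=np.arange(lo,hi,1.); q=proj(*c,np.c_[u,0*u+y,0*u+z]@EC+OC).astype(np.float32); print(tag,nm,edges(u,cv2.remap(G,q[:,:1],q[:,1:],1).ravel()))
L=[("rim-y",88,-40,-90,90),("rim+y",88,40,-90,90),("blade",138,-3,-80,80),("blade",138,-10,-80,80),("neck",193,-4,-45,45),("neck",193,-10,-45,45),("low_in",118,12,-80,80),("tall",167,-23,-80,80)]
if __name__=="__main__":
    im,*c=ld(sys.argv[1]); go("wrist",im,c,L)
    for n in ("top","scene"):
        fr_=[cam(n) for _ in range(4)]; im=np.mean([f[0].astype(float) for f in fr_],0); go(n,im,fr_[0][1:],L)
E
python3 scan2.py w8
```

```text
wrist rim-y [(-76.5, -13.7), (50.5, 4.9), (57.5, -5.8), (74.5, 4.5)]
wrist rim+y [(-57.5, 11.3), (58.5, -9.6), (74.5, 5.1)]
wrist blade [(-76.5, -6.1), (-70.5, -5.7), (-64.5, 13.5), (-23.5, -13.2), (-15.5, 11.2), (22.5, -4.3), (26.5, 5.3), (38.5, -10.5), (54.5, 7.9)]
wrist blade [(-76.5, -6.1), (-70.5, -6.1), (-64.5, 15.4), (-23.5, -13.0), (-15.5, 10.7), (22.5, -4.2), (38.5, -8.6), (52.5, 5.9)]
wrist neck [(-30.5, -14.3), (-23.5, 12.4), (9.5, -4.6), (12.5, 5.4), (23.5, -10.1), (37.5, 8.4)]
wrist neck [(-30.5, -12.9), (-23.5, 11.0), (16.5, -4.5), (23.5, -5.2), (35.5, 6.1)]
wrist low_in [(-76.5, -6.3), (-66.5, -4.3), (-62.5, 16.2), (44.5, -6.5), (56.5, 6.7)]
wrist tall [(-76.5, -7.2), (-70.5, -4.8), (-64.5, 15.2), (35.5, -9.4), (54.5, 7.5), (75.5, -5.0)]
top rim-y [(-77.5, -9.8), (-61.5, 4.9), (40.5, -15.8), (69.5, 5.3), (83.5, -4.8), (87.5, 6.0)]
top rim+y [(-80.5, -7.3), (-57.5, 10.0), (56.5, -4.2)]
top blade [(-74.5, -7.9), (-66.5, 12.3), (-23.5, -12.3), (18.5, 9.3), (38.5, -18.1), (77.5, 4.4)]
top blade [(-73.5, -7.1), (-66.5, 13.6), (-24.5, -8.9), (-18.5, 8.0), (17.5, -7.4), (22.5, 4.7), (35.5, -12.0), (77.5, 10.1)]
top neck [(-30.5, -4.2), (-24.5, 10.3), (10.5, -12.4), (27.5, -8.7)]
top neck [(-24.5, 10.6), (9.5, -10.1)]
top low_in [(-72.5, -7.1), (-64.5, 13.5), (42.5, -5.1), (46.5, -5.6), (59.5, 4.9)]
top tall [(-65.5, 9.0), (29.5, -17.0), (54.5, 6.5), (73.5, 8.8)]
scene rim-y [(-88.5, -5.8), (47.5, 11.4), (76.5, 9.3)]
scene rim+y [(-72.5, -9.0), (-58.5, -7.0), (62.5, -6.0)]
scene blade [(-60.5, -7.8), (-22.5, -9.1), (23.5, 7.3), (42.5, -7.7), (72.5, 16.2)]
scene blade [(-58.5, -8.3), (-27.5, -6.1), (41.5, -5.4), (67.5, 16.9)]
scene neck [(-18.5, -7.1), (18.5, 8.5)]
scene neck [(-18.5, -4.3), (16.5, 4.1)]
scene low_in [(-59.5, -6.6), (48.5, -8.2)]
scene tall [(-61.5, -6.0), (-39.5, -8.0), (5.5, 10.1), (42.5, -5.4), (59.5, 14.6)]
```

Relative to the rim ends, the paddle sits about 3–4 mm too far towards −x. I'll regrip the neck high and shift it.

>>> jog_arm(commands="0 -0.001 0.05 0 0 0; 0 -0.001 0.11 0 0 0; 0 -0.001 0.16 0 0 0; 0 -0.001 0.20 0 0 0; 0 -0.001 0.225 0 0 0; 0 -0.001 0.235 0 0 0; 0 -0.001 0.235 0 0 0; 0 -0.001 0.235 0 0 0")

```text
clock: 22.08
position: [520.8, -207.2, 173.7]
tcp_rot: [0.182, 0.983, -0.0, 0.001]
wrist_force: [0.4, -0.9, -0.0]
gripper_width: 24.0
grip_force: 0.0
```

>>> jog_arm(commands="0 0 0 0 0 0; 0 0 0 0 0 0; 0 0 -0.002 0 0 0; 0 0 -0.002 0 0 0; -0.002 0 -0.002 0 0 0; -0.004 0 -0.002 0 0 0; -0.004 0 -0.002 0 0 0; -0.004 0 -0.002 0 0 0", claw=0)

```text
clock: 23.08
position: [521.5, -207.3, 174.7]
tcp_rot: [0.182, 0.983, 0.0, -0.002]
wrist_force: [-5.0, 1.0, 7.7]
gripper_width: 12.7
grip_force: 60.0
```

```bash
python3 -c "
from h import *
st()"
```

```text
caddy pos [  2.5  -6.6 174.7] F caddy [-5.  -0.8  7.7] M caddy [-0.02  1.25  0.01] R [[-1.0, 0.0, -0.004], [0.0, 1.0, -0.0], [0.004, -0.0, -1.0]]
```

>>> jog_arm(commands="0 0 -0.003 0 0 0; 0 0 -0.005 0 0 0; 0 0 -0.005 0 0 0; 0 0 -0.005 0 0 0")

```text
clock: 23.58
position: [523.5, -208.1, 179.1]
tcp_rot: [0.182, 0.983, 0.0, -0.0]
wrist_force: [-0.1, 0.0, -3.1]
gripper_width: 12.7
grip_force: 58.6
```

```bash
python3 -c "
from h import *
st()"; python3 scan.py w9 | grep -E "x-edges z (138|193)"; python3 -c "
from scan2 import *
im,*c=ld('w9'); go('wrist',im,c,L[:6])"
```

```text
caddy pos [  4.7  -6.6 179.1] F caddy [-0.1 -0.  -3.1] M caddy [-0.05  0.02  0.04] R [[-1.0, 0.0, -0.0], [0.0, 1.0, 0.0], [0.0, 0.0, -1.0]]
x-edges z 138 y -6 [(-73.5, -8), (-69.5, -10), (-65.5, -7), (-59.5, 17), (-18.5, -22), (4.5, 11), (17.5, -14), (55.5, 10), (59.5, -5)]
x-edges z 193 y -6 [(-33.5, -22), (-17.5, 15), (-8.5, -17), (18.5, 10), (21.5, -5)]
wrist rim-y [(-76.5, -19.5), (-61.5, 8.5), (38.5, -11.3), (47.5, -7.9)]
wrist rim+y [(-75.5, -7.0), (-60.5, -5.8), (-50.5, 8.8), (25.5, -10.6), (62.5, 8.0), (65.5, -7.2), (76.5, -14.8)]
wrist blade [(-74.5, -7.3), (-69.5, -6.3), (-64.5, -6.4), (-59.5, 15.1), (-18.5, -17.0), (4.5, 13.9), (17.5, -10.4), (55.5, 7.7), (58.5, -4.2)]
wrist blade [(-74.5, -7.0), (-69.5, -7.5), (-64.5, -6.1), (-59.5, 14.2), (-18.5, -16.4), (3.5, 10.7), (15.5, -12.7), (55.5, 8.3), (59.5, -4.8)]
wrist neck [(-33.5, -16.8), (-17.5, 15.0), (-7.5, -11.4), (18.5, 6.9)]
wrist neck [(-33.5, -15.4), (-17.5, 13.5), (-9.5, -14.4), (18.5, 6.0)]
```

The paddle hangs free and centred (neck −17.5…18.5). Lowering gently.

>>> jog_arm(commands="0 0 0.001 0 0 0; 0 0 0.002 0 0 0; 0 0 0.003 0 0 0; 0 0 0.004 0 0 0; 0 0 0.004 0 0 0")

```text
clock: 24.3
position: [523.4, -208.1, 175.2]
tcp_rot: [0.182, 0.983, 0.0, -0.0]
wrist_force: [0.8, -0.1, -2.1]
gripper_width: 12.8
grip_force: 58.6
```

>>> jog_arm(commands="0 0 0.001 0 0 0; 0 0 0.001 0 0 0; 0 0 0.002 0 0 0; 0 0 0.002 0 0 0")

```text
clock: 24.8
position: [523.6, -208.1, 174.0]
tcp_rot: [0.182, 0.983, -0.0, 0.0]
wrist_force: [-2.1, 0.5, 3.9]
gripper_width: 13.0
grip_force: 59.4
```

>>> jog_arm(commands="0 0 -0.001 0 0 0; 0 0 -0.001 0 0 0")

```text
clock: 25.05
position: [523.4, -208.1, 174.0]
tcp_rot: [0.182, 0.983, 0.0, -0.0]
wrist_force: [-1.3, 0.1, -0.7]
gripper_width: 12.7
grip_force: 58.8
```

>>> jog_arm(commands="0 0 0 0 0 0; 0 0 0 0 0 0; 0 0 -0.003 0 0 0; 0 0 -0.01 0 0 0; 0 0 -0.03 0 0 0; 0 0 -0.06 0 0 0; 0 0 -0.11 0 0 0; 0 0 -0.16 0 0 0", claw=28)

```text
clock: 26.05
position: [523.3, -208.0, 336.2]
tcp_rot: [0.182, 0.983, -0.0, 0.0]
wrist_force: [0.8, -0.5, 0.2]
gripper_width: 24.0
grip_force: 0.0
```

>>> jog_arm(commands="0 0 -0.04 0 0 0; 0 0 -0.07 0 0 0; 0 0 -0.075 0 0 0; 0 0 -0.075 0 0 0", claw=0)

```text
clock: 26.55
position: [523.2, -208.0, 408.8]
tcp_rot: [0.182, 0.983, 0.0, -0.0]
wrist_force: [0.1, 0.4, -1.5]
gripper_width: 0.0
grip_force: 0.0
```

```bash
python3 scan.py w10 | grep -v x-edges; python3 scan2.py w10|grep -v scene
```

```text
caddy pos [  4.4  -6.6 408.8] F caddy [-0.1  0.4 -1.5] M caddy [ 0.02 -0.02  0.01] R [[-1.0, 0.0, -0.0], [0.0, 1.0, -0.0], [0.0, -0.0, -1.0]]
y-edges z 167 x -50 [(-37.5, -18), (-30.5, 9), (-18.5, -20), (-14.5, 13)]
y-edges z 167 x 0 [(-40.5, -14), (-30.5, 11), (-19.5, -15), (-15.5, 19)]
y-edges z 167 x 50 [(-49.5, -11), (-32.5, -9), (-18.5, 13)]
y-edges z 138 x -50 [(-19.5, -20), (-15.5, 8), (-11.5, 11), (0.5, -18), (4.5, 23)]
y-edges z 138 x -30 [(-19.5, -17), (-15.5, 22), (0.5, -16), (4.5, 21)]
y-edges z 138 x 30 [(-20.5, -18), (-16.5, 25), (-13.5, -5), (0.5, -13), (3.5, 17)]
y-edges z 138 x 50 [(-25.5, -10), (-21.5, -6), (-18.5, 15), (-14.5, -10), (0.5, 10), (4.5, -6)]
y-edges z 193 x -8 [(-28.5, 9), (-18.5, -16), (-14.5, 17), (-10.5, 5), (-0.5, -14), (2.5, 13), (12.5, -5)]
y-edges z 193 x 0 [(-28.5, 10), (-18.5, -15), (-14.5, 20), (-0.5, -14), (2.5, 19)]
y-edges z 193 x 8 [(-28.5, 9), (-18.5, -21), (-14.5, 20), (-11.5, 6), (-0.5, -14), (2.5, 20)]
y-edges z 118 x -50 [(0.5, -17), (5.5, 22), (18.5, -14), (21.5, 12), (37.5, 7), (40.5, -14)]
y-edges z 118 x 0 [(1.5, -13), (4.5, 12),
[... 908 characters left out ...]
), (56.5, 6.3)]
wrist tall [(-76.5, -6.9), (-69.5, -4.8), (-64.5, 14.4), (6.5, 4.9), (40.5, -11.1), (54.5, 7.6), (76.5, -6.0)]
top rim-y [(-77.5, -10.1), (-60.5, 4.6), (48.5, -16.6), (75.5, 5.0)]
top rim+y [(-80.5, -7.9), (-52.5, 9.3), (63.5, -5.8), (73.5, 4.1)]
top blade [(-73.5, -8.0), (-64.5, 14.5), (-21.5, -14.3), (20.5, 9.2), (46.5, -10.2)]
top blade [(-72.5, -7.6), (-64.5, 11.2), (-21.5, -9.6), (-16.5, 8.8), (19.5, -4.7), (24.5, 6.2), (44.5, -12.0)]
top neck [(-21.5, 11.1), (13.5, -9.5), (35.5, -10.9)]
top neck [(-22.5, 10.9), (12.5, -12.6), (39.5, 4.5)]
top low_in [(-70.5, -5.6), (-62.5, 12.8), (49.5, -7.9), (59.5, 5.0)]
top tall [(-65.5, 9.0), (36.5, -17.1), (59.5, 5.0), (77.5, 8.3)]
```

Now within about 1 mm of centre. To check it's fully home, I'll touch the neck's top with the shut fingertips (should meet at z≈193).

>>> jog_arm(commands="0.003 -0.001 0.04 0 0 0; 0.005 -0.001 0.10 0 0 0; 0.005 -0.001 0.15 0 0 0; 0.005 -0.001 0.18 0 0 0; 0.005 -0.001 0.20 0 0 0; 0.005 -0.001 0.21 0 0 0; 0.005 -0.001 0.21 0 0 0; 0.005 -0.001 0.21 0 0 0")

```text
clock: 28.05
position: [519.2, -207.6, 200.4]
tcp_rot: [0.182, 0.983, -0.0, 0.001]
wrist_force: [-0.5, -1.0, 0.5]
gripper_width: 0.0
grip_force: 0.0
```

>>> jog_arm(commands="0 0 0.001 0 0 0; 0 0 0.002 0 0 0; 0 0 0.003 0 0 0; 0 0 0.004 0 0 0; 0 0 0.005 0 0 0; 0 0 0.006 0 0 0; 0 0 0.006 0 0 0")

```text
clock: 28.92
position: [518.4, -207.2, 193.2]
tcp_rot: [0.182, 0.983, 0.0, -0.0]
wrist_force: [0.1, -0.3, 0.8]
gripper_width: 0.2
grip_force: 0.0
```

>>> jog_arm(commands="0 0 0.001 0 0 0; 0 0 0.002 0 0 0; 0 0 0.003 0 0 0; 0 0 0.003 0 0 0")

```text
clock: 29.42
position: [518.8, -207.5, 193.1]
tcp_rot: [0.182, 0.983, -0.0, 0.001]
wrist_force: [-3.3, 2.6, 15.7]
gripper_width: 0.3
grip_force: 7.4
```

The fingertips met the neck's top at z=193.1, so the paddle is on the floor. I'll lift away and check once more.

>>> jog_arm(commands="0 0 -0.003 0 0 0; 0 0 -0.01 0 0 0; 0 0 -0.05 0 0 0; 0 0 -0.11 0 0 0; 0 0 -0.17 0 0 0; 0 0 -0.21 0 0 0; 0 0 -0.22 0 0 0; 0 0 -0.22 0 0 0")

```text
clock: 30.42
position: [518.4, -207.2, 410.0]
tcp_rot: [0.182, 0.983, -0.0, -0.0]
wrist_force: [-0.1, -0.4, -0.2]
gripper_width: 0.0
grip_force: 0.0
```

```bash
python3 scan.py w11 | grep -E "caddy|z 138|z 193|z 167"; python3 scan2.py w11|grep -E "rim|neck|blade|tall"|grep -v scene
```

```text
caddy pos [-4.0e-01 -7.6e+00  4.1e+02] F caddy [ 0.  -0.4 -0.2] M caddy [-0.02 -0.02  0.01] R [[-1.0, 0.0, -0.0], [0.0, 1.0, -0.0], [0.0, -0.0, -1.0]]
y-edges z 167 x -50 [(-37.5, -19), (-30.5, 10), (-18.5, -19), (-14.5, 23)]
y-edges z 167 x 0 [(-41.5, -13), (-34.5, 12), (-32.5, -6), (-29.5, 6), (-18.5, -16), (-15.5, 15)]
y-edges z 167 x 50 [(-50.5, -10), (-32.5, -9), (-17.5, 9)]
y-edges z 138 x -50 [(-19.5, -19), (-15.5, 24), (-10.5, 5), (0.5, -20), (4.5, 20)]
y-edges z 138 x -30 [(-19.5, -17), (-15.5, 22), (-10.5, 6), (0.5, -19), (4.5, 17)]
y-edges z 138 x 30 [(-19.5, -18), (-16.5, 20), (-14.5, -6), (-11.5, 8), (0.5, -14), (4.5, 19)]
y-edges z 138 x 50 [(-18.5, 17), (-13.5, -10), (0.5, 7)]
y-edges z 193 x -8 [(-18.5, -16), (-14.5, 15), (-10.5, 5), (-0.5, -16), (2.5, 17), (12.5, -5)]
y-edges z 193 x 0 [(-28.5, 8), (-18.5, -19), (-14.5, 16), (-10.5, 6), (-0.5, -16), (2.5, 21), (12.5, -7)]
y-edges z 193 x 8 [(-28.5, 8), (-18.5, -21), (-14.5, 16), (-0.5, -18), (2.5, 21), (12.5, -9)]
x-edges z 138 y -6 [(-76.5, -5), (-71.5, -6), (-62.5, 18), (-20.5, -13), (-12.5, 11), (37.5, -12), (56.5
[... 522 characters left out ...]
7.5, -10.6), (-20.5, 11.2), (22.5, -8.6), (38.5, 5.4)]
wrist tall [(-77.5, -5.9), (-70.5, -4.9), (-64.5, 14.9), (35.5, -10.2), (54.5, 7.1), (74.5, -8.2)]
top rim-y [(-77.5, -10.2), (-60.5, 4.7), (41.5, -15.9), (68.5, 4.7), (86.5, 9.6)]
top rim+y [(-80.5, -7.1), (-58.5, 10.0), (73.5, 4.2)]
top blade [(-73.5, -8.0), (-64.5, 13.9), (-21.5, -12.3), (21.5, 9.1), (38.5, -15.4), (77.5, 8.8)]
top blade [(-72.5, -7.9), (-64.5, 10.9), (-21.5, -8.1), (-15.5, 8.6), (18.5, -5.8), (24.5, 5.9), (38.5, -16.7), (77.5, 11.6)]
top neck [(-21.5, 10.6), (12.5, -9.8), (29.5, -12.6)]
top neck [(-22.5, 10.1), (13.5, -12.2), (28.5, -4.2), (32.5, 4.1)]
top tall [(-65.5, 8.9), (30.5, -16.5), (52.5, 4.5), (70.5, 10.7)]
```

```bash
python3 -c "
from bench import ctrl
print(ctrl.sign_off())"
```

```text
the job is handed in; nothing more can be done
None
```

The paddle board is standing on the caddy's floor between the tall board and the two low ones, along the caddy and about 1 mm off centre by my measurements. I handed the job in after about 31 s; on the way down it jammed once, with a brief wrist force of about 65 N (limit 120 N).

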